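# Carry a ring stack to the washer basket on its bayonet mandrel

## Robot

A 7-joint arm with a two-finger parallel gripper is mounted at the origin on a cart in front of the work surface, level with it; the furniture and walls round the work are solid. World frame = base frame: x ahead of the robot, y to its left, z up, the work surface at z = 0. Lengths are in m, angles in degrees, forces in N, time in s.
With the tool pointing down it reaches from about 0.425 to 1.025 m from the base axis. Payload 3.6 kg.
Tool frame: the origin (TCP) lies midway between the tips of the shut fingers; the grasp point (between the pads) lies 19 mm behind it; z points along the fingers, y is the line along which they close (so a half turn about z gives the same grasp; the last joint's range is limited). The gripper opens to 85 mm and grips with 20 to 120 N. Pads are 22 mm wide; open, the fingers measure 114 mm over their backs; the gripper's body (76 mm by 85 mm) begins 54 mm behind the grasp point. The pads swing forward as they close: fully open they stand 13 mm farther back than shut.
Start: joints at [59.158, 33.873, 2.773, 92.16, -1.908, 54.013, -1.931], TCP at [0.312, -0.654, 0.231] pointing down, gripper open.
Joint ranges: [-153.93, 153.93], [-27.13, 128.08], [-72.61, 78.16], [10.71, 143.7], [-87.88, 267.88], [4.46, 118.87], [-176.78, 176.78]. Speed limits (degrees/s): [147.25, 147.25, 180, 180, 180, 180, 180].

## Interface

Orientations are given as [roll, pitch, yaw] about the fixed x, y, z axes, in that order (R = Rz(yaw) Ry(pitch) Rx(roll)).
In Python, from bench import telemetry, viewer, workorder gives the robot as it stands.
- The arm moves only by the shell command python3 -m jog 'ROWS' [FORCE]. ROWS is JSON, one flat list of numbers, 7 for each row, row after row: the opening, from 0 (shut) to 1 (fully open), then the shift along the tool's x, y, z in units of 25 mm (1.0 is 25 mm), then the turn, a rotation vector about the tool's x, y, z in units of 5 degrees (1.0 is 5 degrees). In form: [hand, dx, dy, dz, rx, ry, rz, hand, dx, dy, dz, rx, ry, rz, ...]. A call has 1 to 8 rows; each row is the pose to reach, as a shift and turn from the pose commanded when the call began, along the tool's axes at that moment; what a row does not reach only later rows make up. A row lasts 1/10 s, in which the tool goes at most 50 mm and 8.59 degrees, less where a joint would pass 70% of its speed; a pose out of reach is approached as far as the arm can. A call with a gripper value outside its range is refused whole. The fingers move at their own pace and stop on an object; FORCE is the grip in N (left out, the last holds). Time passes only in rows, so rows that repeat a pose let the fingers close. It gives the time, the measured TCP pose, the force, the opening and the grip force at its end, in the units of the state.
- telemetry.get_state(): the state, without advancing time (a new reading comes with each control period).
- viewer.snapshot(name): name is "scene" or "top" or "wrist"; returns a dict with "pixels" (420x560x3 uint8, red, green, blue), "vfov" (degrees; the focal length in pixels is half the picture's height over the tangent of half this angle, whatever the lens; pixels are square), "cx", "cy" (the principal point, pixels), "eye" and "orientation" of the camera in the world. Camera axes: x right, y down, z forward; pixel columns grow to the right and rows downward; lengths in m; the calibration is good to about 2 mm. A picture is of the moment at which its call begins. There is no depth.
- workorder.close_job(): hands the job in; it is judged then, once.
The state is a dict: "t": time; "q": joint angles; "qvel": joint speeds; "tau": joint torques, N m; "ee_pos": TCP position; "tcp_rot": TCP orientation; "wrist_force": force on the tool from outside, world axes, zero at the start; "ft_torque": the same for the moment, N m; "grip_width": finger opening in m; "gripper_force": force on a finger pad.
Only numpy, scipy, OpenCV 4.12 (cv2) and the standard library are available. Lean on these libraries where they do the work, as an engineer would, in place of code of your own. Each camera call takes 0.05 s, during which the arm holds its last target. There are 200 camera calls.

## Task

Load the stack of three bronze rings into the wire basket of the parts washer, all together on their foot plate: take the red-handled mandrel out of its wooden stand, thread it down through the rings into the foot plate until it is fully home, feeling with a light hand for the three slots, and turn it to lock its lugs underneath. Then lift the whole stack out of its nest, set it down softly between the four pins in the basket so that the foot plate stands flat on the basket floor, and leave the mandrel standing upright in it. The rings have lapped faces, so never lean hard on the stack, and leave the caliper, the screw jar and the brush where they are.

Things in the scene. Friction and masses are not known exactly. Their poses are not given: they have to be found in the camera images.
- mandrel: loose steel mandrel with a flat red handle, 0.24 kg, 128.5 mm tall, upright in the wooden stand, hanging there on its flange. Origin: centre of the nose tip at the bottom; z up its axis. Nose: radius 5 mm growing to 10 mm at 8 mm. Flange: radius 22 mm, 77.5 to 83.5 mm above the tip, a white dot above each lug
- mandrel_grip (a point): middle of the red handle, 106 mm above the tip. The handle is a paddle from 83.5 to 128.5 mm above the tip, 20 mm thick along x (grip it across this) and 36 mm wide along y; axes as the mandrel's
- mandrel_shoulder (a point): centre of the shoulder, 27.5 mm above the tip: body of radius 16.5 mm from here up to the flange (50 mm), neck of radius 10 mm below; axes as the mandrel's
- mandrel_lugs (a point): axis point in the underside of the three lugs, 8 mm above the tip. The lugs are 7 mm high, 6 mm wide, reach to radius 16 mm, and stand 120 degrees apart, the first along +x; axes as the mandrel's
- stand: fixed wooden block 80 x 80 x 79 mm with an upright through hole of 37 mm diameter, in which the mandrel hangs. Origin: centre of the underside
- nest: fixed low steel plate, 100 mm square, with a round rim 11 mm high about a floor 6 mm above the bench. On it, loosely (1.5 mm play), stands a loose aluminium foot plate under the rings: 80 mm diameter, 30 mm high, 0.14 kg, hollow below. Origin: centre of the nest's underside. The load on the nest, knocks included (the stack weighs 4 to 7 N), must stay under 60 N
- nest_foot_top (a point): point on the nest's axis at the foot plate's top, 36 mm above the bench (x, y within 1 mm of the plate's centre). The plate is 10 mm thick here, with a 23 mm round bore and three slots 9 mm wide, 120 degrees apart, out to radius 17 mm. How the slots are turned is NOT known (any angle, not the nest's): feel for it. Over the plate the lugs block; over the slots, within 5 degrees, they pass
- nest_foot_under (a point): point 10 mm below the last, at the underside of that plate; 20 mm of free height below. With the mandrel home (shoulder on the plate, 19.5 mm lower than where the lugs were blocked) the lugs are 2.5 mm below the plate; turned 60 degrees either way they stand under pockets 2 mm deep and carry it. The foot plate stays still by its own friction if pressed lightly
- ring_low: lowest of three equal loose bronze rings, 64 mm outside, 36 mm bore diameter, 14 mm high, 0.09 to 0.17 kg each, flat on the foot plate (underside 36 mm above the bench). The rings lie up to 1.2 mm off the nest's axis in x and y. Origin: centre of the underside; z up
- ring_mid: the middle ring, on the lowest; origin: centre of its underside
- ring_top: the uppermost ring; origin: centre of its underside; its top face is 78 mm above the bench at the start
- basket: fixed wire basket 150 mm (x) by 236 mm (y), rim 50 mm above the bench, with a steel gear lying fixed in its other half. Origin: centre of the underside
- basket_seat (a point): point on the basket floor, 6 mm above the bench, midway between four upright pins with round tops (11.5 mm tall, 45.5 mm from it) that take the 80 mm foot plate with 3 mm play all round; 52 mm from the basket's centre along its +y
- caliper: caliper lying loose on the bench, 72 x 218 x 8 mm, origin: centre of the underside; not to be disturbed
- screw_jar: loose glass jar of screws, 62 mm diameter, 82 mm tall, origin: centre of the underside; not to be disturbed
- brush: loose flat brush with a wooden handle, 38 x 205 x 16 mm, origin: centre of the underside; not to be disturbed
Things that resemble listed ones, but are neither listed nor needed, are in the scene too. Of the things that look like the mandrel, the middle-sized one is meant.

How it is judged (in metres and radians):
On the way, in this order (a step that is already met when the one before it is completed fails the run):
1. the mandrel is fully home in the foot plate, through all three rings in their nest (z of mandrel in the frame of ring_low below -0.024 m and horizontal distance between mandrel and ring_low below 0.006 m and horizontal distance between ring_low and nest below 0.012 m and height (world z) of ring_low below 0.045 m), for 0.2 s.
2. the whole stack is lifted clear of its nest on the mandrel (height (world z) of ring_low above 0.065 m and z of mandrel in the frame of ring_low below -0.018 m and z of ring_mid in the frame of ring_low below 0.018 m and z of ring_top in the frame of ring_mid below 0.018 m and contact force between nest and anything else below 0.3 N), for 0.2 s.
At the end, for the whole second after the job is handed in: The rings lie flat in a stack within 10 mm of the seat's centre, the lowest 30 mm above the basket floor and each on the one below, within 3 mm in height; the mandrel stands upright within 0.08 rad, its tip at least 18 mm below the lowest ring's underside; all at rest (horizontal distance between each of ring_low, ring_mid, ring_top and basket_seat below 0.01 m and z of ring_low in the frame of basket_seat between 0.027 and 0.033 m and z of ring_mid in the frame of ring_low between 0.011 and 0.017 m and z of ring_top in the frame of ring_mid between 0.011 and 0.017 m and angle between ring_low's own z axis and vertical below 0.05 rad and angle between mandrel's own z axis and vertical below 0.08 rad and z of mandrel in the frame of ring_low below -0.018 m and linear speed of each of mandrel, ring_top below 0.02 m/s); the robot touches nothing.
It fails at once if the stack is leaned on: more than 60 N on the nest (contact force between nest and anything else above 60 N).
It fails at once if the stack is dropped or forced into the basket: more than 60 N on the basket (contact force between basket and anything else above 60 N).
It fails at once if a bystander is moved by more than 20 mm (distance of any of caliper, screw_jar, brush from where it was at the start of the episode above 0.02 m).
It also fails if it takes over 72 s, if anything falls off the work surface, if the arm or the gripper's body presses on something with over 40 N, if the wrist force passes 120 N, or if a joint passes its speed limit or range.

## Working session

There is one attempt and no reset: what is moved stays moved. The work goes in short steps, Python scripts to look and compute and a shell command to move; the robot and the scene stay as the last step left them, time stands still between calls to the robot, and variables do not carry over. Pictures are saved under pics/ and viewed, at most 10 in all, crops included, and the job is handed in when it is done.

```bash
mkdir -p pics; ls; cat > h.py <<'E'
import numpy as np, cv2
from scipy.spatial.transform import Rotation as R
from bench import telemetry, viewer, workorder
def snap(n,f):
    s=viewer.snapshot(n); cv2.imwrite('pics/'+f,cv2.cvtColor(s['pixels'],cv2.COLOR_RGB2BGR))
    np.save('pics/'+f[:-4]+'.npy',{k:v for k,v in s.items()},allow_pickle=True); return s
def load(f): return np.load('pics/'+f+'.npy',allow_pickle=True).item()
def rot(o):
    o=np.array(o,float)
    if o.shape==(3,3): return o
    return R.from_euler('xyz',o,degrees=True).as_matrix()
def foc(s): return s['pixels'].shape[0]/2/np.tan(np.radians(s['vfov'])/2)
def px2w(s,u,v,z):
    d=rot(s['orientation'])@np.array([(u-s['cx'])/foc(s),(v-s['cy'])/foc(s),1])
    e=np.array(s['eye']); return e+d*(z-e[2])/d[2]
def w2px(s,p):
    c=rot(s['orientation']).T@(np.array(p)-np.array(s['eye'])); return foc(s)*c[:2]/c[2]+np.array([s['cx'],s['cy']])
E
python3 - <<'E'
from h import *
for n in('scene','top'):
    s=snap(n,n+'0.png'); print(n,{k:v for k,v in s.items() if k!='pixels'})
print(telemetry.get_state())
E
```

```text
pics
scene {'vfov': 48.39835961634335, 'cx': 283.3344565655005, 'cy': 212.08318833741683, 'eye': array([-0.05916022,  0.7961442 ,  0.66663212]), 'orientation': array([-122.39513841,   -0.56325502, -139.92593612])}
top {'vfov': 49.3774805427829, 'cx': 276.73097963396, 'cy': 211.843277115457, 'eye': array([0.47019065, 0.07480423, 1.31652698]), 'orientation': array([-176.16658737,    0.64638542,  -89.97647407])}
{'t': 0.1, 'q': array([59.15686205, 33.92098311,  2.76754891, 92.22795942, -1.90878653,
       54.01419857, -1.93174263]), 'qvel': array([ 0.09515351, -0.024149  , -0.00042421, -0.17740243, -0.06848139,
        0.08238595,  0.05081334]), 'tau': array([ 4.22570069e-03, -5.50002050e+01,  1.55364241e+00, -1.98827058e+01,
        9.82019934e-03,  3.81064761e-03, -1.32308577e-05]), 'ee_pos': array([ 0.31165274, -0.65377087,  0.23025595]), 'tcp_rot': array([-1.79883124e+02,  5.83178026e-03,  2.54893107e+01]), 'wrist_force': array([-0.02739003, -0.83696263, -0.32743802]), 'ft_torque': array([-0.00282981, -0.00296357,  0.05565686]), 'gripper_force': 0.0, 'grip_width': 0.08555321857568893}
```

View pics/top0.png

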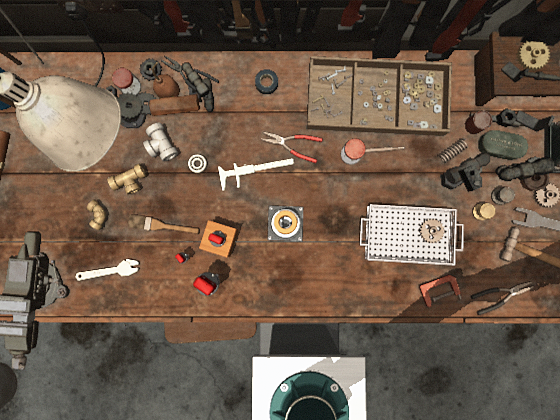

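View pics/scene0.png

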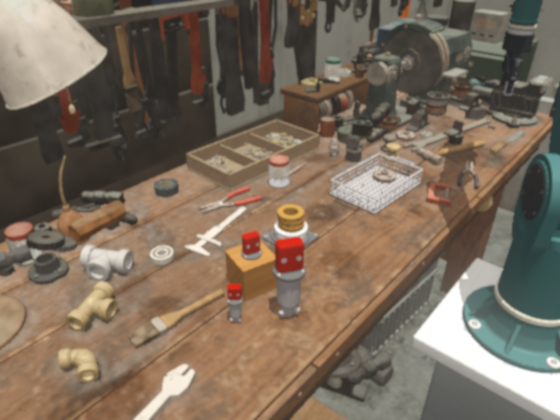

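Mandrel lookalikes in the top view: small (181,257), in the wooden stand (218,238), large (207,283). The one in the stand is middle-sized and hangs in wood, so it fits. I'll confirm this in a crop.

```bash
python3 - <<'E'
from h import *
im=cv2.imread('pics/top0.png')
a=cv2.resize(im[198:300,172:312],None,fx=5.5,fy=5.5,interpolation=cv2.INTER_CUBIC); cv2.imwrite('pics/c1.png',a); print(a.shape)
a=cv2.resize(im[195:275,355:468],None,fx=7,fy=7,interpolation=cv2.INTER_CUBIC); cv2.imwrite('pics/c2.png',a); print(a.shape)
E
```

```text
(561, 770, 3)
(560, 791, 3)
```

View pics/c1.png

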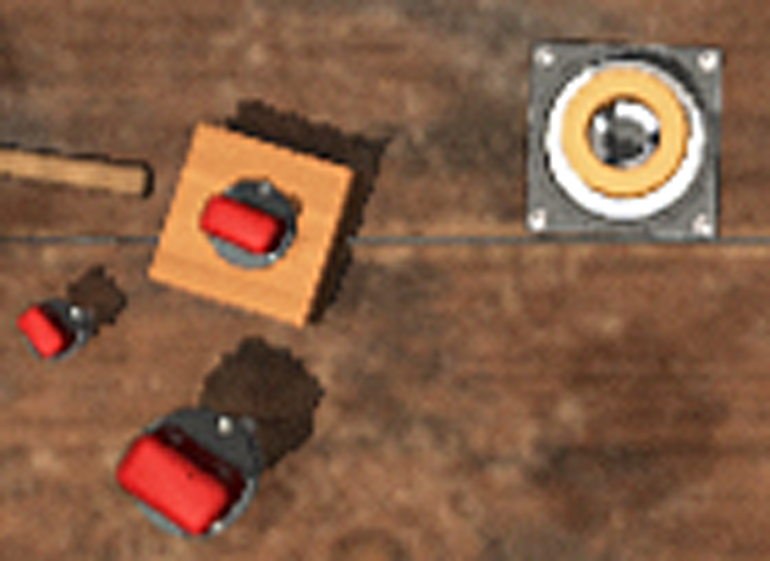

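View pics/c2.png

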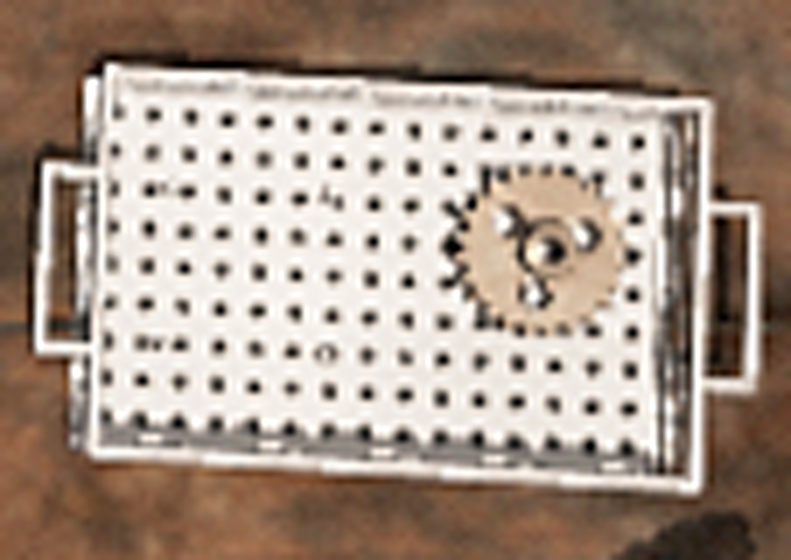

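Crop 1: the middle-sized red handle sits in the wooden stand, handle top centre about (216,238.8) with the first dot at (220.2,232.2); the other two are clearly smaller and larger. The ring stack is at (285.6,222). Crop 2: basket pins at about (379.6,222), (402.5,223), (401.6,245.3) and (376.7,244.3), gear to the right.

```bash
python3 - <<'E'
from h import *
s=load('top0'); c1=lambda x,y:(x/5.5+172,y/5.5+198); c2=lambda x,y:(x/7+355,y/7+195)
r=lambda x:np.round(x,4)
print('handle',r(px2w(s,*c1(242,222),.13)))
for p in[(265,188),(293,232)]: print('dot',r(px2w(s,*c1(*p),.085)))
for p in[(203,212),(280,240)]: print('hend',r(px2w(s,*c1(*p),.13)))
C=[r(px2w(s,*c1(*p),.079)) for p in[(202,123),(355,170),(305,327),(150,275)]]; print('stand',C,np.mean(C,0))
print('ringtop',r(px2w(s,*c1(625,132),.078)), 'plate',r(px2w(s,*c1(626,137),.036)))
print('nest',[r(px2w(s,*c1(*p),.008)) for p in[(532,43),(720,48),(716,240),(527,235)]])
B=[px2w(s,*c2(*p),.05) for p in[(107,65),(712,100),(700,492),(92,458)]]; m=np.mean(B,0); d=(B[0]-B[1]+B[3]-B[2]);d/=np.linalg.norm(d)
print('basket',r(m),np.degrees(np.arctan2(-d[0],d[1])),'seat',r(m+.052*d))
P=[px2w(s,*c2(*p),.0175) for p in[(172,188),(333,195),(326,352),(152,345)]];print(r(P),r(np.mean(P,0)))
# relative wrist cam
w=snap('wrist','w0.png'); st=telemetry.get_state(); T=rot(st['tcp_rot'])
print('wrist',r(T.T@(w['eye']-st['ee_pos'])),r(T.T@rot(w['orientation'])),w['vfov'],w['cx'],w['cy'])
E
```

```text
handle [0.4807 0.2459 0.13  ]
dot [0.4978 0.2413 0.085 ]
dot [0.4762 0.2274 0.085 ]
hend [0.4854 0.2644 0.13  ]
hend [0.4722 0.2279 0.13  ]
stand [array([0.53  , 0.2735, 0.079 ]), array([0.5068, 0.1977, 0.079 ]), array([0.4297, 0.2218, 0.079 ]), array([0.4551, 0.2984, 0.079 ])] [0.4804  0.24785 0.079  ]
ringtop [0.5256 0.0646 0.078 ] plate [0.5249 0.0638 0.036 ]
nest [array([0.5752, 0.1126, 0.008 ]), array([0.5726, 0.0144, 0.008 ]), array([0.4725, 0.0169, 0.008 ]), array([0.4751, 0.1151, 0.008 ])]
basket [ 0.4917 -0.2856  0.05  ] -3.254334109044922 seat [ 0.4946 -0.2337  0.05  ]
[[ 0.5286 -0.2025  0.0175]
 [ 0.5258 -0.2675  0.0175]
 [ 0.4623 -0.2636  0.0175]
 [ 0.4651 -0.1935  0.0175]] [ 0.4955 -0.2318  0.0175]
wrist [ 0.0807 -0.0002 -0.1425] [[ 1.100e-03 -9.490e-01 -3.151e-01]
 [ 1.000e+00  1.300e-03 -5.000e-04]
 [ 9.000e-04 -3.151e-01  9.490e-01]] 71.83098736195365 279.79586426857475 208.16727253980426
```

```bash
cat >> h.py <<'E'
def go(pos,yaw,base=None,byaw=None):
    st=telemetry.get_state()
    p=np.array(base if base is not None else st['ee_pos']); T=rot(st['tcp_rot'])
    G=rot([180,0,yaw]); d=T.T@(np.array(pos)-p); rv=R.from_matrix(T.T@G).as_rotvec(degrees=True)
    print('shift',np.round(d/.025,3),'turn',np.round(rv/5,3),'rows>=',np.round(max(np.linalg.norm(d)/.05,np.linalg.norm(rv)/8.59),1))
E
python3 -c "
from h import *
go([.495,-.235,.25],65)"
```

```text
shift [ 13.829 -11.971  -0.764] turn [-1.900e-02 -6.000e-03 -7.903e+00] rows>= 9.2
```

```bash
python3 -m jog '[1,13.83,-11.97,-0.76,0,0,-7.9, 1,13.83,-11.97,-0.76,0,0,-7.9, 1,13.83,-11.97,-0.76,0,0,-7.9, 1,13.83,-11.97,-0.76,0,0,-7.9, 1,13.83,-11.97,-0.76,0,0,-7.9, 1,13.83,-11.97,-0.76,0,0,-7.9, 1,13.83,-11.97,-0.76,0,0,-7.9, 1,13.83,-11.97,-0.76,0,0,-7.9]' 40
python3 -c "
from h import *
go([.495,-.235,.25],65)"
```

```text
t: 0.95
ee_pos: [0.4725, -0.2864, 0.2479]
tcp_rot: [-180.0, 0.0, 65.0]
wrist_force: [0.8, -0.2, 0.5]
grip_width: 0.0852
gripper_force: 0.0
shift [ 2.246 -0.054 -0.083] turn [-0.001  0.    -0.007] rows>= 1.1
```

```bash
python3 -m jog '[1,1.5,-0.05,-0.08,0,0,0, 1,1.5,-0.05,-0.08,0,0,0,1,1.5,-0.05,-0.08,0,0,0]'
python3 - <<'E'
from h import *
s=snap('wrist','w1.png'); print(np.round(w2px(s,[.495,-.233,.006]),0),telemetry.get_state()['ee_pos'])
E
```

```text
t: 1.25
ee_pos: [0.4872, -0.2528, 0.2499]
tcp_rot: [-180.0, 0.0, 65.1]
wrist_force: [-0.4, -0.3, 0.5]
grip_width: 0.0856
gripper_force: 0.0
[279. 159.] [ 0.48645324 -0.25437368  0.24974208]
```

View pics/w1.png

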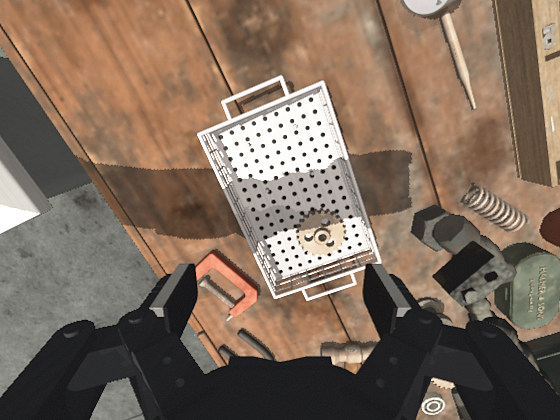

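```bash
python3 - <<'E'
from h import *
im=cv2.imread('pics/w1.png'); cv2.imwrite('pics/c3.png',cv2.resize(im[85:205,200:350],None,fx=5,fy=5,interpolation=cv2.INTER_CUBIC))
s=load('w1')
B=[px2w(s,*p,.05) for p in[(326,82),(198,133),(274,297),(380,262)]];print(np.round(B,4)); m=np.mean(B,0); d=B[0]+B[1]-B[2]-B[3];d/=np.linalg.norm(d);print(m,m+.052*d)
go([.455,.22,.25],71)
E
```

```text
[[ 0.5793 -0.1722  0.05  ]
 [ 0.426  -0.1606  0.05  ]
 [ 0.4114 -0.3967  0.05  ]
 [ 0.5622 -0.4062  0.05  ]]
[ 0.49473454 -0.28393777  0.05      ] [ 0.49823456 -0.23205569  0.05      ]
shift [16.662 -9.167 -0.02 ] turn [-0.006  0.009 -1.205] rows>= 9.5
```

View pics/c3.png

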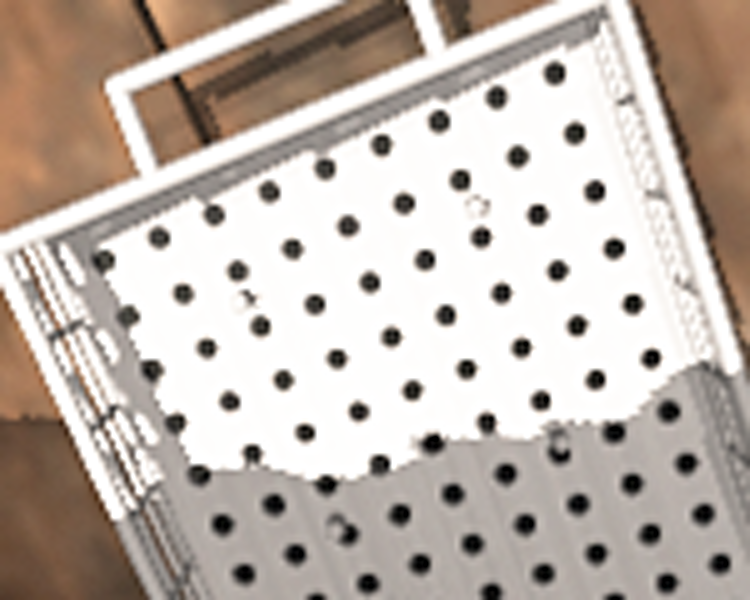

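The pins are visible in the crop at (478,205), (246,298), (338,526) and (560,438). I'm moving to the mandrel next.

```bash
python3 -m jog '[1,16.7,-9.2,0,0,0,-1.2, 1,16.7,-9.2,0,0,0,-1.2, 1,16.7,-9.2,0,0,0,-1.2, 1,16.7,-9.2,0,0,0,-1.2, 1,16.7,-9.2,0,0,0,-1.2, 1,16.7,-9.2,0,0,0,-1.2, 1,16.7,-9.2,0,0,0,-1.2, 1,16.7,-9.2,0,0,0,-1.2]'
python3 - <<'E'
from h import *
s=load('w1')
P=[px2w(s,200+u/5,85+v/5,.0165) for u,v in[(478,205),(246,298),(338,526),(560,438)]]
print(np.round(P,4),np.mean(P,0),[np.linalg.norm(P[i]-np.mean(P,0)) for i in range(4)])
go([.455,.22,.25],71)
E
```

```text
t: 2.1
ee_pos: [0.4606, 0.1448, 0.2499]
tcp_rot: [180.0, 0.0, 70.7]
wrist_force: [1.1, -0.7, -0.6]
grip_width: 0.0852
gripper_force: 0.0
[[ 0.5316 -0.2025  0.0165]
 [ 0.4688 -0.1986  0.0165]
 [ 0.4642 -0.2626  0.0165]
 [ 0.5274 -0.2655  0.0165]] [ 0.49800424 -0.23230382  0.0165    ] [np.float64(0.04491738275058068), np.float64(0.04458257824087986), np.float64(0.0453763800876225), np.float64(0.04432024234324318)]
shift [ 2.767 -1.205 -0.009] turn [ 0.008  0.009 -0.057] rows>= 1.5
```

```bash
python3 -m jog '[1,4.1,-0.55,0,0,0,-0.06, 1,4.1,-0.55,0,0,0,-0.06, 1,4.1,-0.55,0,0,0,-0.06,1,4.1,-0.55,0,0,0,-0.06]'
python3 - <<'E'
from h import *
s=snap('wrist','w2.png'); print(np.round(w2px(s,[.4805,.2465,.13]),0),telemetry.get_state()['ee_pos'],telemetry.get_state()['tcp_rot'])
im=cv2.imread('pics/w2.png'); cv2.imwrite('pics/c4.png',cv2.resize(im[120:300,180:380],None,fx=3,fy=3,interpolation=cv2.INTER_CUBIC))
E
```

```text
t: 2.5
ee_pos: [0.4814, 0.2467, 0.2495]
tcp_rot: [-180.0, 0.0, 71.3]
wrist_force: [-0.2, -0.9, -0.3]
grip_width: 0.0853
gripper_force: 0.0
[279. 202.] [0.48110572 0.24466768 0.24928581] [-1.79977680e+02  1.14976885e-01  7.11498122e+01]
```

View pics/c4.png

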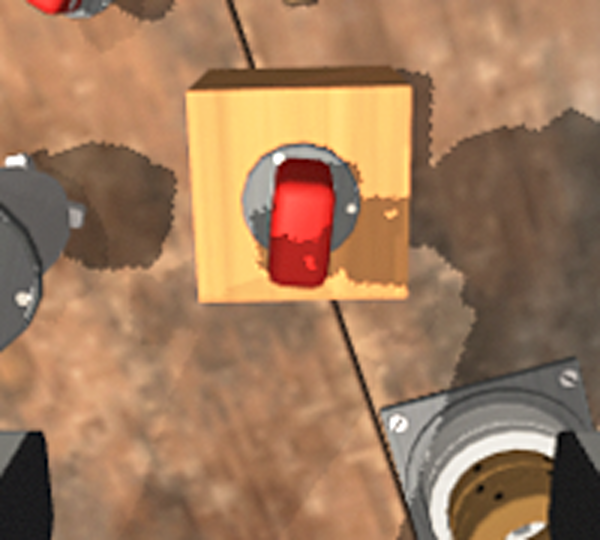

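```bash
python3 - <<'E'
from h import *
s=load('w2'); f=lambda u,v,z:px2w(s,180+u/3,120+v/3,z)
print('top',f(301,234,.13)[:2]); a=f(303,183,.13);b=f(298,285,.13); print(a,b,np.linalg.norm(a-b),np.degrees(np.arctan2(*(a-b)[1::-1])))
d1=f(279,158,.085);d2=f(351,209,.085);c=f(301,203,.085)
print('dots',d1[:2],d2[:2],np.linalg.norm(d1-d2),'flange',c[:2])
for d in(d1,d2): print(np.degrees(np.arctan2(*(d-f(301,234,.13))[1::-1])))
# nest ring inside estimates later
E
```

```text
top [0.48283747 0.25038103]
[0.48864376 0.26568263 0.13      ] [0.47650028 0.23458168 0.13      ] 0.03338761989567578 68.671660690574
dots [0.48022596 0.26719766] [0.4989289  0.24103873] 0.03215726263909529 flange [0.4823898  0.24899108]
98.82712236810744
-30.13840012441917
```

```bash
python3 -c "
from h import *
go([.482,.2487,.15],67);go([.482,.2487,.09],67)"
```

```text
shift [ 0.172 -0.017  3.971] turn [-0.004  0.023  0.83 ] rows>= 2.0
shift [ 0.177 -0.016  6.371] turn [-0.004  0.023  0.83 ] rows>= 3.2
```

```bash
python3 -m jog '[0.5,0.13,0,0,0,0,0.83, 0.5,0.13,0,2,0,0,0.83, 0.5,0.13,0,4,0,0,0.83, 0.5,0.13,0,4,0,0,0.83, 0.5,0.13,0,4,0,0,0.83]'; python3 -c "
from h import *
for i in range(3):
  s=viewer.snapshot('wrist'); st=telemetry.get_state(); print(st['ee_pos'],st['tcp_rot'],st['grip_width'])
go([.482,.2487,.09],67)"
```

```text
t: 3.05
ee_pos: [0.4816, 0.2472, 0.1498]
tcp_rot: [-179.9, 0.2, 67.0]
wrist_force: [0.6, 0.6, 0.8]
grip_width: 0.0428
gripper_force: 0.0
[0.48274293 0.24860293 0.1512583 ] [ 1.79925888e+02 -3.59552711e-02  6.69925621e+01] 0.042723738062094896
[0.48326589 0.24950066 0.15210356] [ 1.79852776e+02 -1.50446473e-01  6.70289322e+01] 0.04305915214227831
[0.48345157 0.24995778 0.15244756] [179.81967519  -0.2007183   67.05280332] 0.04279893909896872
shift [-0.078 -0.042  2.498] turn [ 0.036 -0.04   0.01 ] rows>= 1.2
```

```bash
python3 -m jog '[0.5,0,0,1.2,0,0,0, 0.5,0,0,2.45,0,0,0, 0.5,0,0,2.45,0,0,0, 0.3,0,0,2.45,0,0,0, 0.2,0,0,2.45,0,0,0, 0.1,0,0,2.45,0,0,0, 0.1,0,0,2.45,0,0,0, 0.1,0,0,2.45,0,0,0]' 40
```

```text
t: 4.0
ee_pos: [0.4829, 0.2507, 0.0908]
tcp_rot: [179.9, -0.2, 67.1]
wrist_force: [-0.5, -0.4, 8.1]
grip_width: 0.0195
gripper_force: 40.3
```

```bash
python3 -m jog '[0.1,0,0,0,0,0,0, 0.1,0,0,-0.4,0,0,0, 0.1,0,0,-1,0,0,0, 0.1,0,0,-2,0,0,0, 0.1,0,0,-3.2,0,0,0, 0.1,0,0,-4.4,0,0,0, 0.1,0,0,-4.4,0,0,0, 0.1,0,0,-4.4,0,0,0]' 90
python3 - <<'E'
from h import *
s=snap('wrist','w3.png');t=snap('top','top3.png'); st=telemetry.get_state(); print(st['ee_pos'],st['tcp_rot'],st['wrist_force'],st['ft_torque'])
im=cv2.imread('pics/w3.png');im2=cv2.imread('pics/top3.png')
a=cv2.resize(im[100:420,100:460],None,fx=1.5,fy=1.5);b=np.zeros_like(a)
c=cv2.resize(im2[200:260,195:320],(540,260),interpolation=cv2.INTER_CUBIC)
cv2.imwrite('pics/c5.png',np.vstack([a[:330],c]))
go([.525,.064,.2],67)
E
```

```text
t: 4.8
ee_pos: [0.4816, 0.2495, 0.1994]
tcp_rot: [179.9, -0.0, 67.1]
wrist_force: [-0.4, 0.2, -3.0]
grip_width: 0.0189
gripper_force: 88.7
[0.48049453 0.24877411 0.19767738] [-1.79919436e+02  1.33621814e-01  6.71325626e+01] [ 0.45820482 -0.8128352  -2.69910543] [-0.00309724  0.01164047  0.02074872]
shift [-6.118  4.512 -0.085] turn [-0.016  0.027  0.026] rows>= 3.8
```

View pics/c5.png

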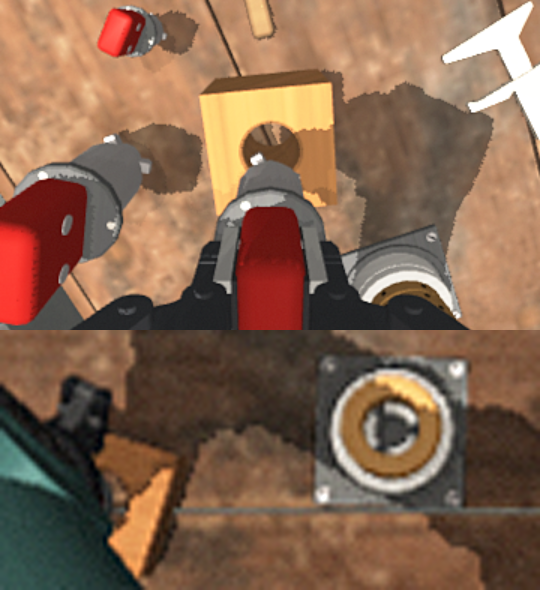

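Shown: the mandrel is out of the stand and held square in the fingers. The slots are faintly visible through the ring bore in the top view, so I'll measure the threefold phase numerically.

```bash
python3 - <<'E'
from h import *
w0=load('w0'); s=load('w3')
# dot in tool frame -> px with w0 extrinsics
E=np.array([.0807,-.0002,-.1425]); Rc=np.array([[.0011,-.949,-.3151],[1,.0013,-.0005],[.0009,-.3151,.949]])
for off in(-.003,0,.003):
    p=np.array([off+.0186*np.cos(np.radians(30)),-.0186*.5,.0055]); c=Rc.T@(p-E); print(off,foc(s)*c[:2]/c[2]+[s['cx'],s['cy']],'obs',(264,236.7))
for n in('top0','top3'):
    t=load(n); g=cv2.cvtColor(t['pixels'],cv2.COLOR_RGB2GRAY).astype(np.float32)
    # ring centre by bronze mask centroid
    hsv=cv2.cvtColor(t['pixels'],cv2.COLOR_RGB2HSV); m=((hsv[...,0]>10)&(hsv[...,0]<28)&(hsv[...,1]>110)).astype(np.uint8); m[:205]=0;m[240:]=0;m[:,:268]=0;m[:,303:]=0
    ys,xs=np.nonzero(m); el=cv2.fitEllipse(cv2.convexHull(np.stack([xs,ys],1).astype(np.float32)))
    print(n,el,px2w(t,*el[0],.078))
    for cz in[(.5245,.0643)]:
      for r in(.0135,.015):
        v=[]
        for a in range(0,360,10):
            q=w2px(t,[cz[0]+r*np.cos(np.radians(a)),cz[1]+r*np.sin(np.radians(a)),.036]); v.append(cv2.remap(g,np.float32([[q[0]]]),np.float32([[q[1]]]),cv2.INTER_CUBIC)[0,0])
        v=np.array(v); print(r,v.astype(int)); k=np.sum(v*np.exp(1j*3*np.radians(np.arange(0,360,10)))); print('dark phase',np.degrees(np.angle(-k))/3, abs(k)/18)
E
```

```text
-0.003 [263.58998627 239.5318874 ] obs (264, 236.7)
0 [263.50067175 234.5831364 ] obs (264, 236.7)
0.003 [263.41030098 229.57586004] obs (264, 236.7)
top0 ((287.9471740722656, 213.417236328125), (26.785320281982422, 41.21949005126953), 17.574525833129883) [0.54888335 0.05834309 0.078     ]
0.0135 [234 229 200 101  79 153 219 205 141 138 131 148 139  80  14  46  97 124
 167 195 190 164 161 166 150 127  91  17  36 176 268 266 251 261 258 242]
dark phase 26.370245270403842 62.130373458933576
0.015 [272 278 225  81  56 179 269 235 167 163 159 171 156  89  46  94 134 150
 180 197 194 180 176 183 172 142  83  19  25 145 250 269 255 270 255 266]
dark phase 28.599253560930403 63.44896388089452
top3 ((288.5258483886719, 217.36590576171875), (24.01986312866211, 36.103294372558594), 36.91718673706055) [0.53814258 0.05678582 0.078     ]
0.0135 [157 142 116  53  50  93 133 138 144 159 144 163 161  97  35  48  94 135
 171 191 185 167 171 168 157 141 102  41  34 110 203 223 211 211 206 184]
dark phase 30.025454068361736 61.85980725108456
0.015 [185 177 130  44  51 123 178 176 178 184 177 193 186 107  46  62  99 123
 144 151 141 129 130 136 129 119  80  38  33  97 205 247 229 233 221 208]
dark phase 30.335830400170547 63.056056324044775
```

```bash
python3 -m jog '[0.1,-3,2.25,-0.1,0,0,0, 0.1,-6.1,4.5,-0.1,0,0,0, 0.1,-6.1,4.5,-0.1,0,0,0, 0.1,-6.1,4.5,-0.1,0,0,0, 0.1,-6.1,4.5,-0.1,0,0,0, 0.1,-6.1,4.5,-0.1,0,0,0, 0.1,-6.1,4.5,-0.1,0,0,0]' 90
```

```text
t: 5.6
ee_pos: [0.5251, 0.0668, 0.2003]
tcp_rot: [-179.9, 0.0, 67.2]
wrist_force: [0.6, -0.7, -2.3]
grip_width: 0.0194
gripper_force: 88.6
```

Slots show dark at about 31°, 151° and 271°. I'll turn the lugs onto them (yaw 67 → 121) while hovering, then look from the wrist.

```bash
python3 -m jog '[0.1,0,0,0,0,0,-10.8, 0.1,0,0,0,0,0,-10.8, 0.1,0,0,0,0,0,-10.8, 0.1,0,0,0,0,0,-10.8, 0.1,0,0,0,0,0,-10.8, 0.1,0,0,0,0,0,-10.8, 0.1,0,0,0,0,0,-10.8, 0.1,0,0,0,0,0,-10.8]' 90
python3 - <<'E'
from h import *
from scipy.optimize import differential_evolution
yy,xx=np.mgrid[-.017:.0171:.001,-.017:.0171:.001]; k=np.hypot(xx,yy)<.0165; X=xx[k];Y=yy[k]
for n in('top0','top3'):
    t=load(n); g=cv2.cvtColor(t['pixels'],cv2.COLOR_RGB2GRAY).astype(np.float32)
    M=rot(t['orientation']).T;e=np.array(t['eye'])
    def cost(p):
        P=np.stack([p[0]+X,p[1]+Y,np.full_like(X,.036)],1); c=(P-e)@M.T; uv=(foc(t)*c[:,:2]/c[:,2:]+[t['cx'],t['cy']]).astype(np.float32)
        v=cv2.remap(g,uv[None,:,0],uv[None,:,1],cv2.INTER_LINEAR)[0]; ins=np.zeros(len(X),bool)
        for i in range(3):
            a=np.radians(p[2]+120*i); u=X*np.cos(a)+Y*np.sin(a); w=-X*np.sin(a)+Y*np.cos(a); ins|=(u>.010)&(abs(w)<.0045)
        ann=np.hypot(X,Y)>.012
        return v[ins&ann].mean()-v[~ins&ann].mean()
    r=differential_evolution(cost,[(.518,.531),(.058,.071),(0,120)],seed=1,maxiter=60,popsize=12); print(n,r.x,r.fun)
s=snap('wrist','w4.png'); st=telemetry.get_state(); print(st['ee_pos'],st['tcp_rot'])
cv2.imwrite('pics/c6.png',cv2.resize(cv2.imread('pics/w4.png')[110:360,130:430],None,fx=2.4,fy=2.4,interpolation=cv2.INTER_CUBIC))
E
```

```text
t: 6.4
ee_pos: [0.5253, 0.0675, 0.2009]
tcp_rot: [-180.0, -0.1, 121.3]
wrist_force: [-0.9, -0.1, -1.3]
grip_width: 0.0192
gripper_force: 88.7
top0 [ 0.52564612  0.0653205  31.78365441] -96.28966522216797
top3 [ 0.526098    0.06522882 31.88614498] -88.71796417236328
[0.52544829 0.06716385 0.20089724] [-1.79983931e+02 -5.71367251e-02  1.21246032e+02]
```

View pics/c6.png

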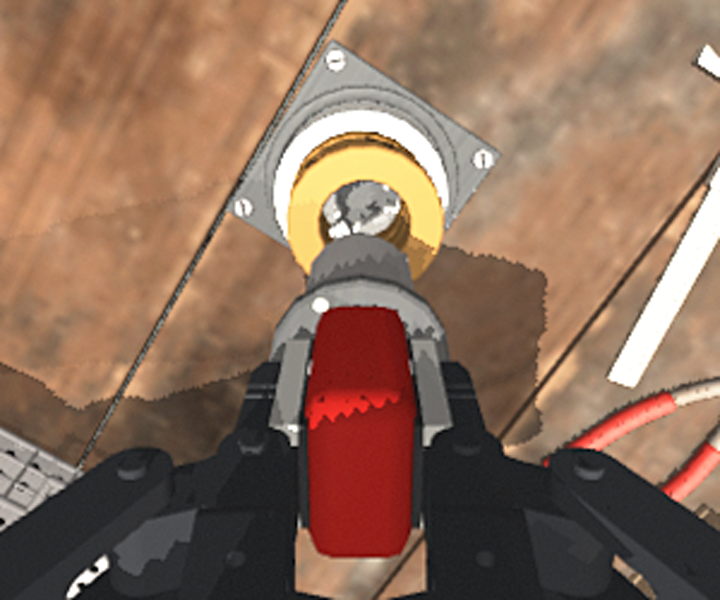

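```bash
python3 - <<'E'
from h import *
from scipy.optimize import least_squares
s=load('w4'); st=telemetry.get_state(); f=lambda u,v,z:px2w(s,130+u/2.4,110+v/2.4,z)
O=np.array([f(*p,.078) for p in[(288,215),(446,215),(367,146),(310,167),(424,168)]]);B=np.array([f(*p,.078) for p in[(320,215),(411,215),(365,180)]])
r=least_squares(lambda c:np.r_[np.hypot(*(O[:,:2]-c).T)-.032,np.hypot(*(B[:,:2]-c).T)-.018],[.525,.065]);print(r.x,r.fun)
N=np.array([f(*p,.02) for p in[(269,190),(459,190)]]);print(N,N.mean(0))
for u,v in[(336,60),(484,160),(244,208)]: print('screw',f(u,v,.011))
T=rot(st['tcp_rot']); print('eye rel',T.T@(s['eye']-st['ee_pos']))
# observed mandrel axis: flange dot & flange edges
print('dot',130+320/2.4,110+305/2.4,'flange cx',130+(274+445)/2/2.4)
d=np.array([.5256,.0650,.2])-[.5254,.0672,.2]; print('toolshift to top-est',T.T@d*1000)
E
```

```text
[0.52848176 0.06715002] [-6.13998346e-04 -4.31661922e-05 -3.97055834e-04  4.81446680e-05
  8.66255646e-05  8.13883834e-04  2.14885260e-04  1.67764006e-04]
[[0.4895279  0.04241201 0.02      ]
 [0.56724121 0.08984415 0.02      ]] [0.52838455 0.06612808 0.02      ]
screw [0.48602166 0.11046956 0.011     ]
screw [0.57154327 0.10734222 0.011     ]
screw [0.48357276 0.02526534 0.011     ]
eye rel [ 8.11220370e-02 -1.85113282e-05 -1.42609887e-01]
dot 263.33333333333337 237.08333333333334 flange cx 279.7916666666667
toolshift to top-est [-1.98462698e+00 -9.70181867e-01 -1.70702561e-03]
```

```bash
python3 - <<'E'
from h import *
s=load('w2'); f=lambda u,v,z:px2w(s,180+u/3,120+v/3,z)
for p in[(398,424),(568,378)]: print('w2',f(*p,.009))
t=load('top0'); g=lambda u,v,z:px2w(t,172+u/5.5,198+v/5.5,z)
for p in[(543,58),(708,62),(537,218),(702,225)]: print('top',g(*p,.009))
s=load('w4'); f=lambda u,v,z:px2w(s,130+u/2.4,110+v/2.4,z)
for u,v in[(336,60),(484,160),(244,208)]: print('w4',f(u,v,.009))
E
```

```text
w2 [0.4857477 0.1087942 0.009    ]
w2 [0.57100005 0.10647825 0.009     ]
top [0.5672962  0.10683173 0.009     ]
top [0.56516772 0.02076225 0.009     ]
top [0.48391166 0.10984334 0.009     ]
top [0.48030743 0.0241392  0.009     ]
w4 [0.48603705 0.11031358 0.009     ]
w4 [0.57207294 0.10716743 0.009     ]
w4 [0.48357343 0.02459698 0.009     ]
```

```bash
python3 -m jog '[0.1,-0.01,0.05,0.6,0,0,-0.1, 0.1,-0.01,0.05,1.2,0,0,-0.1, 0.1,-0.01,0.05,1.4,0,0,-0.1, 0.1,-0.01,0.05,1.6,0,0,-0.1, 0.1,-0.01,0.05,1.8,0,0,-0.1, 0.1,-0.01,0.05,2.0,0,0,-0.1, 0.1,-0.01,0.05,2.0,0,0,-0.1]'
python3 -c "
from h import *
st=telemetry.get_state();print(st['wrist_force'],st['ft_torque'],st['ee_pos'])"
```

```text
t: 7.15
ee_pos: [0.5269, 0.0659, 0.1507]
tcp_rot: [-180.0, -0.0, 121.6]
wrist_force: [-1.1, 0.2, -1.9]
grip_width: 0.0191
gripper_force: 88.6
[-1.13325455  0.22052156 -1.93052361] [ 0.00450313  0.01599897 -0.00738606] [0.52691087 0.06586793 0.15066192]
```

Lugs are inside the top ring with no contact force. I'll continue gently to just above the plate.

```bash
python3 -m jog '[0.1,0,0,0.2,0,0,0, 0.1,0,0,0.4,0,0,0, 0.1,0,0,0.6,0,0,0, 0.1,0,0,0.6,0,0,0]'; python3 -m jog '[0.1,0,0,0.2,0,0,0, 0.1,0,0,0.4,0,0,0, 0.1,0,0,0.4,0,0,0]'
```

```text
t: 7.55
ee_pos: [0.5269, 0.066, 0.1355]
tcp_rot: [-180.0, -0.0, 121.6]
wrist_force: [-0.7, 0.4, -2.7]
grip_width: 0.019
gripper_force: 88.7
t: 7.85
ee_pos: [0.5268, 0.0659, 0.1254]
tcp_rot: [-179.9, -0.0, 121.6]
wrist_force: [0.3, 0.6, -2.6]
grip_width: 0.0193
gripper_force: 88.7
```

```bash
python3 -m jog '[0.1,0,0,0.1,0,0,0, 0.1,0,0,0.2,0,0,0, 0.1,0,0,0.3,0,0,0, 0.1,0,0,0.3,0,0,0]'; python3 -m jog '[0.1,0,0,0.06,0,0,0, 0.1,0,0,0.12,0,0,0, 0.1,0,0,0.12,0,0,0]'
```

```text
t: 8.25
ee_pos: [0.527, 0.0659, 0.1183]
tcp_rot: [-180.0, -0.0, 121.6]
wrist_force: [0.1, 0.4, -2.3]
grip_width: 0.0189
gripper_force: 88.7
t: 8.55
ee_pos: [0.5271, 0.066, 0.1155]
tcp_rot: [-180.0, -0.0, 121.6]
wrist_force: [-0.0, 1.5, -3.1]
grip_width: 0.0189
gripper_force: 88.7
```

```bash
python3 -m jog '[0.1,0,0,0.08,0,0,0, 0.1,0,0,0.16,0,0,0, 0.1,0,0,0.16,0,0,0]'; python3 -m jog '[0.1,0,0,0.08,0,0,0, 0.1,0,0,0.16,0,0,0, 0.1,0,0,0.16,0,0,0]'
```

```text
t: 8.85
ee_pos: [0.527, 0.0659, 0.1114]
tcp_rot: [-180.0, -0.0, 121.6]
wrist_force: [-0.2, 0.1, -2.9]
grip_width: 0.0189
gripper_force: 88.7
t: 9.15
ee_pos: [0.527, 0.0659, 0.1074]
tcp_rot: [-180.0, -0.0, 121.6]
wrist_force: [0.9, 0.2, -2.0]
grip_width: 0.0189
gripper_force: 88.7
```

The lugs are through the slots, 10 mm below the blocking height, with no force. Next is on to home.

```bash
python3 -m jog '[0.1,0,0,0.1,0,0,0, 0.1,0,0,0.2,0,0,0, 0.1,0,0,0.28,0,0,0, 0.1,0,0,0.28,0,0,0]'; python3 -m jog '[0.1,0,0,0.04,0,0,0, 0.1,0,0,0.08,0,0,0, 0.1,0,0,0.08,0,0,0]'
```

```text
t: 9.55
ee_pos: [0.527, 0.0659, 0.1003]
tcp_rot: [-180.0, -0.0, 121.6]
wrist_force: [-0.6, -0.3, -2.8]
grip_width: 0.0189
gripper_force: 88.7
t: 9.85
ee_pos: [0.5272, 0.066, 0.0985]
tcp_rot: [-180.0, -0.0, 121.6]
wrist_force: [0.3, 0.1, -2.7]
grip_width: 0.0192
gripper_force: 88.7
```

```bash
python3 -m jog '[0.1,0,0,0.02,0,0,0, 0.1,0,0,0.04,0,0,0, 0.1,0,0,0.04,0,0,0]'; python3 -m jog '[0.1,0,0,0.02,0,0,0, 0.1,0,0,0.04,0,0,0, 0.1,0,0,0.04,0,0,0]'
```

```text
t: 10.15
ee_pos: [0.5272, 0.0659, 0.0979]
tcp_rot: [-180.0, 0.0, 121.6]
wrist_force: [0.1, -0.3, 0.6]
grip_width: 0.019
gripper_force: 89.2
t: 10.45
ee_pos: [0.5273, 0.066, 0.0978]
tcp_rot: [-180.0, 0.1, 121.6]
wrist_force: [-2.5, -0.8, 8.5]
grip_width: 0.0189
gripper_force: 90.5
```

```bash
python3 -m jog '[0.1,0,0,0,0,0,0, 0.1,0,0,-0.08,0,0,0, 0.1,0,0,-0.08,0,0,0]'; python3 -m jog '[0.1,0,0,0,0,0,1.5, 0.1,0,0,0,0,0,3, 0.1,0,0,0,0,0,4.5, 0.1,0,0,0,0,0,6, 0.1,0,0,0,0,0,7.5, 0.1,0,0,0,0,0,9,0.1,0,0,0,0,0,9]'
```

```text
t: 10.75
ee_pos: [0.5273, 0.066, 0.0988]
tcp_rot: [180.0, 0.0, 121.6]
wrist_force: [-0.8, 1.2, -2.2]
grip_width: 0.0192
gripper_force: 88.6
t: 11.45
ee_pos: [0.5272, 0.0662, 0.0984]
tcp_rot: [180.0, 0.0, 76.7]
wrist_force: [-0.4, 0.3, -1.8]
grip_width: 0.0187
gripper_force: 88.6
```

```bash
python3 -m jog '[0.1,0,0,0,0,0,1.5, 0.1,0,0,0,0,0,3, 0.1,0,0,0,0,0,3]'; python3 -m jog '[0.1,0,0,-0.04,0,0,0, 0.1,0,0,-0.08,0,0,0, 0.1,0,0,-0.12,0,0,0, 0.1,0,0,-0.2,0,0,0, 0.1,0,0,-0.3,0,0,0, 0.1,0,0,-0.3,0,0,0]' 110; python3 -c "
from h import *
st=telemetry.get_state();print(st['wrist_force'],st['ft_torque'],st['ee_pos'])"
```

```text
t: 11.75
ee_pos: [0.5272, 0.0661, 0.0984]
tcp_rot: [180.0, 0.0, 61.8]
wrist_force: [-0.3, 0.7, -2.3]
grip_width: 0.019
gripper_force: 88.6
t: 12.35
ee_pos: [0.5266, 0.0656, 0.106]
tcp_rot: [-180.0, 0.0, 61.6]
wrist_force: [0.0, -0.3, -6.8]
grip_width: 0.0189
gripper_force: 107.5
[ 0.0378402  -0.2812842  -6.81018932] [-0.03832845 -0.02671158 -0.0051199 ] [0.52663133 0.0656412  0.1059907 ]
```

```bash
python3 -m jog '[0.1,0,0,-0.3,0,0,0, 0.1,0,0,-0.7,0,0,0, 0.1,0,0,-1.2,0,0,0, 0.1,0,0,-1.8,0,0,0, 0.1,0,0,-2.4,0,0,0, 0.1,0,0,-2.9,0,0,0,0.1,0,0,-3.2,0,0,0,0.1,0,0,-3.2,0,0,0]'; python3 -c "
from h import *
s=snap('scene','s5.png');st=telemetry.get_state();print(st['wrist_force'],st['ft_torque'],st['ee_pos'])
cv2.imwrite('pics/c7.png',cv2.resize(s['pixels'][150:330,200:400,::-1],None,fx=3,fy=3,interpolation=cv2.INTER_CUBIC))
go([.497,-.232,.185],61.6)
go([.497,-.232,.185],56.7)"
```

```text
t: 13.15
ee_pos: [0.528, 0.0661, 0.1876]
tcp_rot: [179.9, -0.1, 61.6]
wrist_force: [0.4, 0.5, -7.3]
grip_width: 0.0188
gripper_force: 108.3
[-0.40114948 -0.97294652 -7.64794166] [-0.03779719 -0.00835921  0.01616377] [0.52740363 0.06597169 0.18672581]
shift [-11.066   4.593   0.066] turn [ 0.011 -0.008  0.007] rows>= 6.0
shift [-11.066   4.593   0.066] turn [ 0.011 -0.008  0.987] rows>= 6.0
```

```bash
python3 -m jog '[0.1,-0.5,0.2,0,0,0,0, 0.1,-1.5,0.6,0,0,0,0, 0.1,-2.9,1.2,0,0,0,0, 0.1,-4.3,1.8,0,0,0,0, 0.1,-5.7,2.4,0,0,0,0, 0.1,-7.1,2.95,0,0,0,0, 0.1,-8.5,3.5,0,0,0,0, 0.1,-9.7,4.0,0,0,0,0]'; python3 -m jog '[0.1,-0.8,0.35,0,0,0,0, 0.1,-1.2,0.5,0,0,0,0, 0.1,-1.34,0.58,0,0,0,0, 0.1,-1.34,0.58,0,0,0,0, 0.1,-1.34,0.58,0,0,0,0, 0.1,-1.34,0.58,0,0,0,0, 0.1,-1.34,0.58,0,0,0,0]'; python3 -c "
from h import *
for i in range(4):
  s=snap('top','t6.png');st=telemetry.get_state();print(st['wrist_force'],st['ee_pos'],st['tcp_rot'])
s=snap('scene','s6.png');w=snap('wrist','w6.png')
a=cv2.resize(s['pixels'][110:230,310:450,::-1],None,fx=3.5,fy=3.5,interpolation=cv2.INTER_CUBIC)[:420]
b=w['pixels'][:,:,::-1][100:300,150:420]; b=cv2.resize(b,(490,363)) [:180+0]
b=cv2.resize(w['pixels'][90:290,140:420,::-1],None,fx=1.05,fy=1.05)
c=np.zeros((420,784,3),np.uint8); c[:,:490]=a[:420]; c[:210,490:]=b[:210,:294]; cv2.imwrite('pics/c8.png',c)
go([.4965,-.2312,.186],61.6)"
```

```text
t: 14.0
ee_pos: [0.4976, -0.1983, 0.1851]
tcp_rot: [-179.9, 0.1, 61.5]
wrist_force: [0.6, -0.3, -6.3]
grip_width: 0.0188
gripper_force: 108.0
t: 14.7
ee_pos: [0.4971, -0.23, 0.1862]
tcp_rot: [-180.0, -0.0, 61.8]
wrist_force: [0.4, -0.7, -7.0]
grip_width: 0.019
gripper_force: 108.0
[-0.16692818 -0.48582688 -7.95026194] [ 0.49707376 -0.23024257  0.18621024] [-1.79992240e+02 -1.46761308e-02  6.17431833e+01]
[-0.01828591 -0.37965345 -7.66482567] [ 0.49703212 -0.23055939  0.18619951] [-1.79997143e+02 -7.90950782e-03  6.17136522e+01]
[ 0.53791629 -0.18781549 -6.75047609] [ 0.49697868 -0.23077831  0.18623608] [ 1.79998176e+02 -3.79957154e-03  6.16926744e+01]
[-0.53648609 -0.63481536 -7.1869635 ] [ 0.49691208 -0.23097276  0.18620273] [1.79998354e+02 1.01578098e-03 6.16743745e+01]
shift [-0.007 -0.012  0.007] turn [-0.    0.    0.01] rows>= 0.0
```

View pics/c8.png

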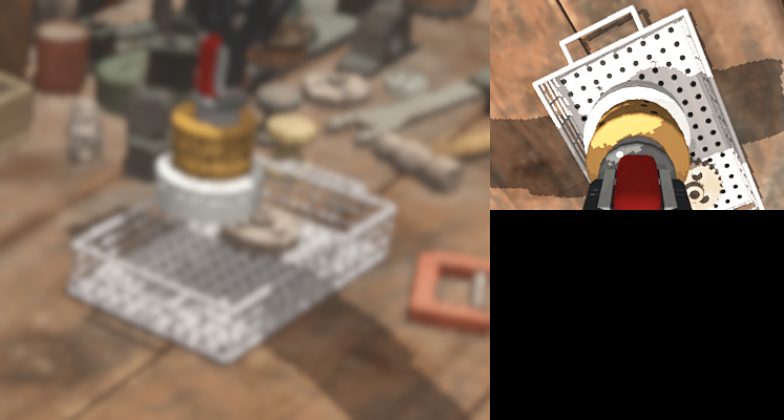

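The stack hangs intact over the empty half of the basket. I'll lower it now, slowly below pin height.

```bash
python3 -m jog '[0.1,0,0,0.4,0,0,0, 0.1,0,0,0.9,0,0,0, 0.1,0,0,1.5,0,0,0, 0.1,0,0,2.0,0,0,0, 0.1,0,0,2.4,0,0,0, 0.1,0,0,2.64,0,0,0, 0.1,0,0,2.64,0,0,0, 0.1,0,0,2.64,0,0,0]'; python3 -m jog '[0.1,0,0,0.06,0,0,0, 0.1,0,0,0.12,0,0,0, 0.1,0,0,0.18,0,0,0, 0.1,0,0,0.24,0,0,0, 0.1,0,0,0.28,0,0,0, 0.1,0,0,0.28,0,0,0]';  python3 -m jog '[0.1,0,0,0.05,0,0,0, 0.1,0,0,0.1,0,0,0, 0.1,0,0,0.1,0,0,0]'
```

```text
t: 15.8
ee_pos: [0.4972, -0.2314, 0.1203]
tcp_rot: [180.0, -0.0, 61.6]
wrist_force: [-0.2, -0.2, -7.2]
grip_width: 0.019
gripper_force: 107.7
t: 16.4
ee_pos: [0.4967, -0.2313, 0.113]
tcp_rot: [-180.0, 0.0, 61.6]
wrist_force: [-0.9, 0.3, -7.6]
grip_width: 0.0188
gripper_force: 107.8
t: 16.7
ee_pos: [0.4967, -0.2313, 0.1105]
tcp_rot: [-180.0, 0.0, 61.6]
wrist_force: [0.1, -0.4, -7.3]
grip_width: 0.0186
gripper_force: 107.8
```

Below the pin tops with no contact. I'll continue to the floor.

```bash
python3 -m jog '[0.1,0,0,0.06,0,0,0, 0.1,0,0,0.12,0,0,0, 0.1,0,0,0.18,0,0,0, 0.1,0,0,0.22,0,0,0, 0.1,0,0,0.22,0,0,0]'; python3 -m jog '[0.1,0,0,0.04,0,0,0, 0.1,0,0,0.08,0,0,0, 0.1,0,0,0.12,0,0,0, 0.1,0,0,0.12,0,0,0]';  python3 -m jog '[0.1,0,0,0.03,0,0,0, 0.1,0,0,0.06,0,0,0, 0.1,0,0,0.06,0,0,0]'
```

```text
t: 17.2
ee_pos: [0.4967, -0.2313, 0.105]
tcp_rot: [-180.0, 0.0, 61.6]
wrist_force: [0.3, 0.0, -6.9]
grip_width: 0.019
gripper_force: 107.8
t: 17.6
ee_pos: [0.4974, -0.2315, 0.1025]
tcp_rot: [179.9, -0.0, 61.6]
wrist_force: [-0.9, 0.4, -4.7]
grip_width: 0.0189
gripper_force: 108.3
t: 17.9
ee_pos: [0.4972, -0.2314, 0.1009]
tcp_rot: [180.0, -0.0, 61.6]
wrist_force: [0.1, -0.7, -1.4]
grip_width: 0.0191
gripper_force: 108.3
```

```bash
python3 -m jog '[0.1,0,0,0.03,0,0,0, 0.1,0,0,0.06,0,0,0, 0.1,0,0,0.06,0,0,0]'; python3 -m jog '[0.1,0,0,0.03,0,0,0, 0.1,0,0,0.05,0,0,0, 0.1,0,0,0.05,0,0,0]'
```

```text
t: 18.2
ee_pos: [0.4968, -0.2313, 0.0991]
tcp_rot: [-180.0, 0.0, 61.6]
wrist_force: [1.1, 0.6, -2.5]
grip_width: 0.019
gripper_force: 108.3
t: 18.5
ee_pos: [0.4968, -0.2313, 0.098]
tcp_rot: [-180.0, 0.0, 61.6]
wrist_force: [0.1, 0.1, -1.3]
grip_width: 0.0187
gripper_force: 109.2
```

```bash
python3 -m jog '[0.15,0,0,0.01,0,0,0, 0.2,0,0,0.01,0,0,0, 0.24,0,0,0.01,0,0,0, 0.3,0,0,0,0,0,0, 0.4,0,0,0,0,0,0, 0.5,0,0,0,0,0,0, 0.5,0,0,0,0,0,0]' 30; python3 -m jog '[0.5,0,0,-0.3,0,0,0, 0.5,0,0,-0.8,0,0,0, 0.5,0,0,-1.6,0,0,0, 0.5,0,0,-2.6,0,0,0, 0.5,0,0,-3.8,0,0,0, 0.5,0,0,-5,0,0,0, 0.5,0,0,-5,0,0,0, 0.5,0,0,-5,0,0,0]'
python3 - <<'E'
from h import *
s=snap('wrist','w7.png'); f=lambda z:0
hsv=cv2.cvtColor(s['pixels'],cv2.COLOR_RGB2HSV)
for nm,m in(('red',((hsv[...,0]<6)|(hsv[...,0]>174))&(hsv[...,1]>170)&(hsv[...,2]>60)),('bronze',(hsv[...,0]>14)&(hsv[...,0]<26)&(hsv[...,1]>150))):
    n,l,st,c=cv2.connectedComponentsWithStats(m.astype(np.uint8))
    i=sorted(range(1,n),key=lambda i:-st[i,4])[:3]; print(nm,[(st[j].tolist(),c[j].round()) for j in i])
for p in([.4968,-.2313,.1285+.0085],[.4968,-.2313,.078]): print(w2px(s,p))
cv2.imwrite('pics/c9.png',s['pixels'][60:400,120:440,::-1])
E
```

```text
t: 19.2
ee_pos: [0.4969, -0.2313, 0.0979]
tcp_rot: [180.0, -0.0, 61.6]
wrist_force: [0.1, 0.1, 0.0]
grip_width: 0.0431
gripper_force: 0.0
t: 20.0
ee_pos: [0.4973, -0.2315, 0.2245]
tcp_rot: [179.8, -0.0, 61.6]
wrist_force: [-0.2, -0.0, -0.3]
grip_width: 0.0427
gripper_force: 0.0
red [([268, 184, 23, 49, 1027], array([279., 208.])), ([256, 305, 2, 2, 2], array([256., 306.])), ([264, 315, 1, 2, 2], array([264., 316.]))]
bronze [([253, 160, 57, 60, 417], array([289., 181.])), ([257, 211, 10, 8, 31], array([261., 214.])), ([230, 125, 1, 1, 1], array([230., 125.]))]
[279.19902069 213.3116267 ]
[279.20668876 194.40796145]
```

```bash
python3 -c "
from bench import workorder
print(workorder.close_job())"
```

```text
the job is handed in; nothing more can be done
None
```

I handed in the job at about 20 s of the 72 s allowed: the ring stack is in the basket on its foot plate with the mandrel upright. Force and height readings show a soft, flat set-down. The hand-in gave no verdict, and I checked the final position only by pixel positions in the wrist camera, having used up my ten pictures.

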